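# Slide a loaded ware board home into its notches on the pottery bench rack

## Task

The ware board carrying the two mugs stands short of its place on the top rails of the blue bench rack. With the fingertips, gently push the board along the rails towards the robot's left until both battens under it drop into the notches in the rails and it lies flat on them; stop pushing as soon as it drops in, and move the hand clear. Do not lift the board or touch the mugs, which must stay standing on it, and leave the loose mug and the brush on the bench alone.

Things in the scene. Friction and masses are not known exactly. Their poses are not given: they have to be found in the camera images.
- rack: Low bench rack of blue steel angle, fixed, 660 mm long, 258 mm wide, up to 150 mm high. Origin on the bench surface, below where the board's centre must end. Its y axis runs along the two top rails (from y -360 to +300 mm), from the robot's right to its left: push the board along +y. Between the rails it is open down to cross bars 99 mm above the bench at y -330 and +270; lower tier of saucers all below 80 mm.
- notch_right (a point): Midway between the rails at the centre of the right-hand pair of notches (rack y -160 mm), level with the flat leaves' tops, 130 mm above the bench. Each rail is an angle: a flat leaf 30 mm wide, from 73 to 103 mm either side of the rack's middle, cut through by notches 34 mm long, and outside it an upright leaf rising to 150 mm that guides the board's edge with 3 mm play.
- notch_left (a point): Midway between the rails at the centre of the left-hand pair of notches (rack y +160 mm, 320 mm further along the rails), also 130 mm above the bench, with the rack's axes.
- ware_board: Loose plywood board, 460 mm long (its y, along the rails), 200 wide, 14 thick, 0.55 kg, on two battens across its underside, 10 mm high and 24 mm along y, 160 mm either side of its middle. Origin: its centre, level with the battens' undersides; board top 24 mm above. Origin 130 mm above the bench at the start, 60 to 160 mm short of its place; 120 mm, above the rack's origin (5 mm play), when dropped in.
- right_end (a point): Centre of the board's right-hand end face (200 mm wide, 14 high), the face to push: 230 mm from its middle towards -y, 17 mm above its origin (147 mm above the bench riding, 137 mm seated). Nothing stands within 140 mm of this end. Sliding takes 3 to 10 N; once dropped in, the notch walls stop the board and the push rises sharply. An end rubbing on the finger may drop only as the finger draws back.
- left_end (a point): Centre of the board's left-hand (leading) end face, 230 mm from its middle towards +y, 17 mm above its origin (147 mm above the bench riding, 137 mm seated).
- mug1: Mug nearer the board's middle, loose on the board: grey clay, 80 mm across, 88 mm high, handle reaching 77 mm from its axis, 0.18 kg. Origin at the centre of its foot, z up its axis.
- mug2: Equal mug nearer the board's left-hand end, loose on the board. Origin at the centre of its foot, z up its axis.
- bench_mug_mid (a point): Bystander: centre, half-way up, of a grey mug 84 mm across and 92 mm high standing on the bench to the right of the rack.
- brush: Bystander: a brush about 200 mm long lying on the bench to the right of the rack; origin under its middle, x along it.
Mind the look-alikes: they are no part of the job. Leave any pink look-alike of the mug2 alone.

How it is judged:
On the way, in this order (a step that is already met when the one before it is completed fails the run):
1. the fingers push the board, still riding on its battens, over the last 50 mm before the notches (contact force between the fingers and ware_board above 0.3 N and y of ware_board in the frame of rack above -0.05 m and z of each of right_end, left_end in the frame of rack above 0.143 m).
2. both battens have dropped into the notches (z of right_end in the frame of rack between 0.132 and 0.141 m and z of left_end in the frame of rack between 0.132 and 0.141 m and y of ware_board in the frame of rack between -0.008 and 0.008 m), for 0.2 s.
At the end, for the whole second after the job is handed in: Both ends of the board are down at their seated height above the bench (within 4 mm), the board's middle is within 8 mm of its place along the rails, it is at rest, and both mugs stand upright on it (within 0.1 rad) (all of step 2 and linear speed of ware_board below 0.01 m/s and angle between each of mug1, mug2's own z axis and vertical below 0.1 rad and z of mug1 in the frame of ware_board between 0.017 and 0.031 m and z of mug2 in the frame of ware_board between 0.017 and 0.031 m); the robot touches nothing.
It fails at once if the board is lifted: an end rises more than 15 mm above its height when riding on the rails (z of any of right_end, left_end in the frame of rack above 0.162 m).
It fails at once if the robot touches a mug on the board (contact force between any of the fingers, the arm and mug1 above 0.5 N or contact force between any of the fingers, the arm and mug2 above 0.5 N).
It fails at once if a mug on the board tips over (angle between any of mug1, mug2's own z axis and vertical above 0.35 rad).
It fails at once if the board is rammed with more than 60 N (contact force between the fingers and ware_board above 60 N).
It fails at once if the loose mug or the brush on the bench is moved by more than 20 mm (distance of any of bench_mug_mid, brush from where it was at the start of the episode above 0.02 m).
It also fails if it takes over 38 s, if anything falls off the work surface, if the arm or the gripper's body presses on something with over 40 N, if the wrist force passes 120 N, or if a joint passes its speed limit or range.

## Robot

A 6-joint arm with a two-finger parallel gripper is mounted at the origin on the work surface. World frame = base frame: x ahead of the robot, y to its left, z up, the work surface at z = 0. Lengths are in m, angles in rad, forces in N, time in s.
With the tool pointing down it reaches from about 0.25 to 0.775 m from the base axis. Payload 4 kg.
Tool frame: the origin (TCP) lies midway between the tips of the shut fingers; the grasp point (between the pads) lies 19 mm behind it; z points along the fingers, y is the line along which they close (so a half turn about z gives the same grasp; the last joint's range is limited). The gripper opens to 94 mm and grips with 3 to 60 N. Pads are 16 mm wide; open, the fingers measure 119 mm over their backs; the gripper's body (75 mm by 177 mm) begins 78 mm behind the grasp point.
Start: joints at [1.214, 0.087, 1.371, -0, 1.684, -0.103], TCP at [0.138, 0.532, 0.206] pointing down, gripper open.
Joint ranges: [-3.1, 3.1], [-0.76, 2.03], [0.27, 2.55], [-1.08, 4.22], [0.17, 2.65], [-2.57, 2.57]. Speed limits (rad/s): [2.79, 2.79, 3.14, 3.14, 3.14, 3.14].

## Interface

Orientations are given as a unit quaternion [x, y, z, w].
In Python, from bench import sense, snapshot, camera_params, workorder gives the robot as it stands.
- The arm moves only by the tool carry_out, never from a script. Its argument "series" is a list of rows, each an object with "travel": the shift along the tool's x, y, z scaled (see below), a list of three; "delta_rot": the turn, a rotation vector about the tool's x, y, z scaled (see below), a list of three. In form: [{"travel": [tx, ty, tz], "delta_rot": [wx, wy, wz]}, ...]. A call has 1 to 8 rows; each row shifts and turns the commanded pose from where the row before left it, along the tool's axes as they then stand; what a row does not reach is not made up. The controller multiplies each number of a shift by 0.3 m and each number of a turn by 45 degrees. A row lasts 1/12 s, in which the tool goes at most 41.7 mm and 7.16 degrees, less where a joint would pass 70% of its speed; a pose out of reach is approached as far as the arm can. A call with a number of a shift or a turn outside -1 to 1 is refused whole. A call with a gripper value outside its range is refused whole. "jaw" is the closure, from 0 (fully open) to 1 (shut), set as the call begins (left out, the last holds). The fingers move at their own pace and stop on an object; "force" is the grip in N (left out, the last holds). Time passes only in rows, so rows that do not move let the fingers close. It gives the time, the measured TCP pose, the force, the opening and the grip force at its end, in the units of the state.
- sense(): the state, without advancing time (a new reading comes with each control period).
- snapshot(name): name is "side" or "top" or "wrist"; returns the picture (384x512x3 uint8, red, green, blue); there is no depth.
- camera_params(name): a dict with "mtx" (3x3 intrinsics, pixels), "dist" ([k1, k2, p1, p2, k3] as OpenCV has them; the pictures are not rectified), "R" (3x3) and "t" (3): a world point X has camera coordinates R X + t. Camera axes: x right, y down, z forward; pixel columns grow to the right and rows downward; lengths in m; the calibration is good to about 2 mm. A picture is of the moment at which its call begins: read the wrist's pose just before it. camera_params takes no time and is no camera call; for the wrist camera it gives the pose at the moment of the call.
- workorder.sign_off(): hands the job in; it is judged then, once.
The state is a dict: "clock": time; "qpos": joint angles; "qd": joint speeds; "effort": joint torques, N m; "eef_pos": TCP position; "eef_rot": TCP orientation; "wrist_force": force on the tool from outside, world axes, zero at the start; "torque": the same for the moment, N m; "gripper_width": finger opening in m; "gripper_force": force on a finger pad.
Only numpy, scipy, OpenCV 4.12 (cv2) and the standard library are available. Lean on these libraries where they do the work, as an engineer would, in place of code of your own. Each camera call takes 0.05 s, during which the arm holds its last target. There are 200 camera calls.

## Working session

There is one attempt and no reset: what is moved stays moved. The work goes in short steps, Python scripts to look and compute and a tool call to move; the robot and the scene stay as the last step left them, time stands still between calls to the robot, and variables do not carry over. Pictures are saved under pics/ and viewed, at most 10 in all, crops included, and the job is handed in when it is done.

Besides the shell and the picture viewer there is one more tool, called after "Call:" by a JSON object that holds its "method" and its "body". carry_out: Moves the arm, as the interface text tells. Shifts and turns lie within -1 to 1; 1 stands for 0.3 m of shift or 45 degrees of turn. Its arguments: {"type":"object","properties":{"series":{"type":"array","items":{"type":"object","properties":{"travel":{"type":"array","items":{"type":"number"}},"delta_rot":{"type":"array","items":{"type":"number"}}}}},"jaw":{"type":"number"},"force":{"type":"number"}},"required":["series"]}

```bash
ls; mkdir -p pics; python3 - <<'E'
from bench import sense,snapshot,camera_params
import cv2
s=sense();print(s['clock'],s['eef_pos'],s['eef_rot'],s['wrist_force'])
for n in("top","side"):
    cv2.imwrite(f"pics/{n}0.png",snapshot(n)[:,:,::-1]); p=camera_params(n);print(n,p)
E
```

```text
pics
0.0 [0.13791762 0.53185614 0.20432365] [ 1.26566824e-01  9.91957478e-01 -1.07096849e-03 -2.34233010e-04] [-0.07270339  0.05836047  0.39535794]
top {'mtx': array([[397.80882386,   0.        , 259.71392971],
       [  0.        , 397.80882386, 192.63789317],
       [  0.        ,   0.        ,   1.        ]]), 'dist': array([-0.01764306,  0.        ,  0.        ,  0.        ,  0.        ]), 'R': array([[-0.02637736, -0.99925268, -0.02825464],
       [-0.99775228,  0.02805843, -0.06085322],
       [ 0.06160052,  0.02658598, -0.99774674]]), 't': array([0.03281979, 0.41530597, 1.36750269])}
side {'mtx': array([[429.03421688,   0.        , 258.67498181],
       [  0.        , 429.03421688, 198.9120519 ],
       [  0.        ,   0.        ,   1.        ]]), 'dist': array([-0.04250594,  0.        ,  0.        ,  0.        ,  0.        ]), 'R': array([[ 0.88245067, -0.4703102 , -0.00944099],
       [-0.36343531, -0.66890265, -0.64844739],
       [ 0.29865632,  0.57565402, -0.76120093]]), 't': array([-0.35820799,  0.23538006,  1.37730153])}
```

View pics/top0.png

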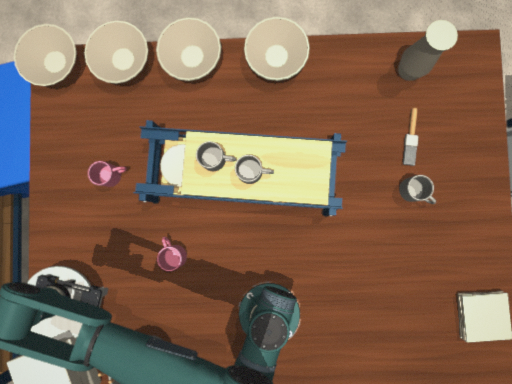

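View pics/side0.png

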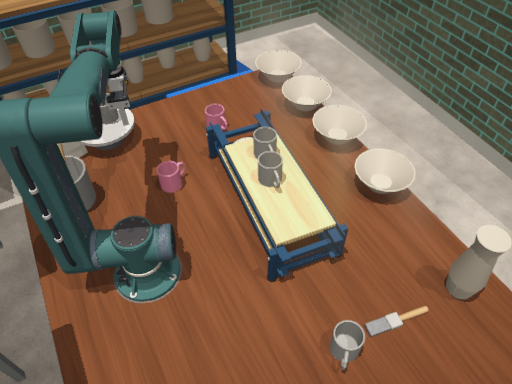

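The top view shows the yellow board at about cols 182–333 and rows 133–205. The blue rack spans cols 140–343, the two mugs on the board are at (210,156) and (249,168), the loose mug is at (418,187) and the brush at (411,140). The side view agrees with this, and the board's right end is free.

```bash
cat > h.py <<'E'
import cv2,numpy as np
from bench import sense,snapshot,camera_params
def ray(p,uv,z):
    uv=np.array(uv,float).reshape(-1,1,2)
    n=cv2.undistortPoints(uv,p['mtx'],p['dist']).reshape(-1,2)
    d=np.c_[n,np.ones(len(n))]@p['R']; c=-p['R'].T@p['t']
    return c+d*((z-c[2])/d[:,2])[:,None]
def big(m):
    cs,_=cv2.findContours(m.astype(np.uint8),cv2.RETR_EXTERNAL,cv2.CHAIN_APPROX_NONE)
    return max(cs,key=cv2.contourArea)
E
python3 - <<'E'
from h import *
for n in("top",):
    im=cv2.imread(f"pics/{n}0.png");hsv=cv2.cvtColor(im,cv2.COLOR_BGR2HSV);p=camera_params(n)
    for q in[(195,190),(300,170),(170,165),(150,165),(240,203),(335,175),(337,150)]:print(q,hsv[q[1],q[0]])
    roi=np.zeros(hsv.shape[:2],bool);roi[110:225,130:352]=1
    y=cv2.inRange(hsv,(18,60,120),(35,255,255))>0
    b=cv2.inRange(hsv,(95,80,20),(125,255,255))>0
    c=big(y&roi);X=ray(p,c,.154)[:,:2].astype(np.float32);r=cv2.minAreaRect(X);print("board",r,cv2.boxPoints(r))
    v,u=np.nonzero(b&roi);X=ray(p,np.c_[u,v],.15)[:,:2].astype(np.float32);r=cv2.minAreaRect(X);print("rack",r,cv2.boxPoints(r))
    o=im.copy();o[b&roi]=(255,0,255);cv2.drawContours(o,[c],-1,(0,0,255),1)
    cv2.imwrite("pics/m.png",cv2.resize(o[105:230,125:360],None,fx=3.3,fy=3.3,interpolation=cv2.INTER_NEAREST))
E
```

```text
(195, 190) [ 32  73 237]
(300, 170) [ 32  72 236]
(170, 165) [ 39  17 237]
(150, 165) [103 120 123]
(240, 203) [ 11 152 111]
(335, 175) [150   8 102]
(337, 150) [103 107 133]
board ((0.48938220739364624, 0.0601019561290741), (0.5244299173355103, 0.20237959921360016), 84.13450622558594) [[ 0.36192554 -0.19039926]
 [ 0.5632456  -0.21108112]
 [ 0.6168389   0.31060317]
 [ 0.41551882  0.33128503]]
rack ((0.4898810386657715, 0.07931888103485107), (0.6473119854927063, 0.25388678908348083), 84.109619140625) [[ 0.3303925  -0.22960058]
 [ 0.58293885 -0.25565585]
 [ 0.6493696   0.38823834]
 [ 0.39682323  0.41429362]]
```

View pics/m.png

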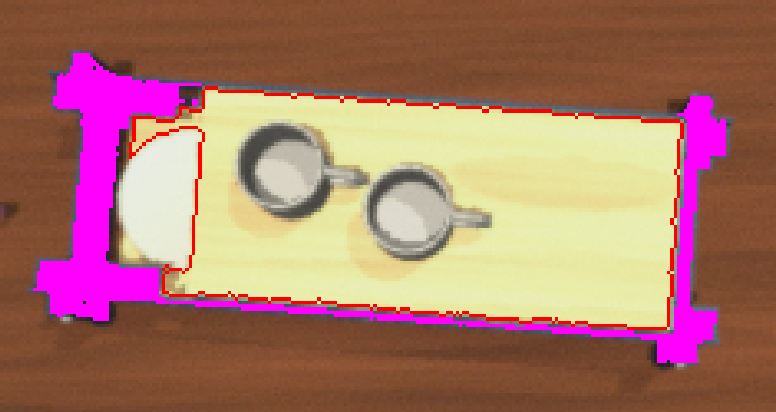

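The board's right end centre is at about (0.463, -0.201), with the rail direction (0.102, 0.995) in world axes and about 81 mm still to push. Both widths match the sizes given (202 and 254 mm). I'll raise the tool and swing over.

Call:
{"method": "carry_out", "body": {"series": [{"travel": [0,0,-0.1],"delta_rot": [0,0,0]},{"travel": [0,0,-0.1],"delta_rot": [0,0,0]},{"travel": [0,0,-0.1],"delta_rot": [0,0,0]},{"travel": [0,0,-0.1],"delta_rot": [0,0,0]},{"travel": [-0.07,-0.094,0],"delta_rot": [0,0,0]},{"travel": [-0.07,-0.094,0],"delta_rot": [0,0,0]},{"travel": [-0.07,-0.094,0],"delta_rot": [0,0,0]},{"travel": [-0.07,-0.094,0],"delta_rot": [0,0,0]}], "jaw": 0.4}}

```text
clock: 0.77
eef_pos: [0.1913, 0.4008, 0.325]
eef_rot: [0.126, 0.992, -0.0, -0.0]
wrist_force: [1.0, -0.5, 1.4]
gripper_width: 0.0566
gripper_force: 0.0
```

Call:
{"method": "carry_out", "body": {"series": [{"travel": [-0.07,-0.094,0],"delta_rot": [0,0,0]},{"travel": [-0.07,-0.094,0],"delta_rot": [0,0,0]},{"travel": [-0.07,-0.094,0],"delta_rot": [0,0,0]},{"travel": [-0.07,-0.094,0],"delta_rot": [0,0,0]},{"travel": [-0.07,-0.094,0],"delta_rot": [0,0,0]},{"travel": [-0.07,-0.094,0],"delta_rot": [0,0,0]},{"travel": [-0.07,-0.094,0],"delta_rot": [0,0,0]},{"travel": [-0.07,-0.094,0],"delta_rot": [0,0,0]}]}}

```text
clock: 1.43
eef_pos: [0.297, 0.1399, 0.3252]
eef_rot: [0.126, 0.992, 0.0, 0.0]
wrist_force: [1.5, 0.3, -0.5]
gripper_width: 0.0564
gripper_force: 0.0
```

Call:
{"method": "carry_out", "body": {"series": [{"travel": [-0.07,-0.094,0],"delta_rot": [0,0,0]},{"travel": [-0.07,-0.094,0],"delta_rot": [0,0,0]},{"travel": [-0.07,-0.094,0],"delta_rot": [0,0,0]},{"travel": [-0.07,-0.094,0],"delta_rot": [0,0,0]},{"travel": [-0.07,-0.094,0],"delta_rot": [0,0,0]},{"travel": [-0.07,-0.094,0],"delta_rot": [0,0,0]},{"travel": [-0.07,-0.094,0],"delta_rot": [0,0,0]},{"travel": [-0.07,-0.094,0],"delta_rot": [0,0,0]}]}}

```text
clock: 2.1
eef_pos: [0.4031, -0.1208, 0.325]
eef_rot: [0.127, 0.992, 0.0, -0.0]
wrist_force: [0.5, 0.8, 0.2]
gripper_width: 0.056
gripper_force: 0.0
```

Call:
{"method": "carry_out", "body": {"series": [{"travel": [-0.07,-0.094,0],"delta_rot": [0,0,0]},{"travel": [-0.07,-0.094,0],"delta_rot": [0,0,0]},{"travel": [-0.07,-0.094,0],"delta_rot": [0,0,0]},{"travel": [-0.07,-0.094,0],"delta_rot": [0,0,0]},{"travel": [0,0,0],"delta_rot": [0,0,0.15]},{"travel": [0,0,0],"delta_rot": [0,0,0.15]},{"travel": [0,0,0],"delta_rot": [0,0,0.15]},{"travel": [0,0,0],"delta_rot": [0,0,0.15]}]}}

```text
clock: 2.77
eef_pos: [0.4559, -0.2496, 0.3245]
eef_rot: [0.358, 0.934, 0.0, -0.001]
wrist_force: [0.7, -0.1, -1.2]
gripper_width: 0.0563
gripper_force: 0.0
```

Call:
{"method": "carry_out", "body": {"series": [{"travel": [0,0,0],"delta_rot": [0,0,0.15]},{"travel": [0,0,0],"delta_rot": [0,0,0.15]},{"travel": [0,0,0],"delta_rot": [0,0,0.15]},{"travel": [0,0,0],"delta_rot": [0,0,0.15]},{"travel": [0,0,0],"delta_rot": [0,0,0.15]},{"travel": [0,0,0],"delta_rot": [0,0,0.15]},{"travel": [0,0,0],"delta_rot": [0,0,0.15]},{"travel": [0,0,0],"delta_rot": [0,0,0.15]}]}}

```text
clock: 3.43
eef_pos: [0.4559, -0.2492, 0.3248]
eef_rot: [0.742, 0.67, -0.0, -0.001]
wrist_force: [0.8, 0.2, 0.7]
gripper_width: 0.0563
gripper_force: 0.0
```

```bash
python3 - <<'E'
from h import *
from scipy.spatial.transform import Rotation as R
s=sense();print(s['clock'],s['eef_pos']);M=R.from_quat(s['eef_rot']).as_matrix();print(M.round(3))
p=camera_params("wrist");im=snapshot("wrist");cv2.imwrite("pics/w1.png",im[:,:,::-1])
hsv=cv2.cvtColor(im,cv2.COLOR_RGB2HSV)
c=big(cv2.inRange(hsv,(18,60,120),(35,255,255))>0)
r=cv2.approxPolyDP(c,6,True).reshape(-1,2);print(np.c_[r,ray(p,r,.154).round(4)])
E
```

```text
3.4333 [ 0.45585734 -0.24915673  0.32477063]
[[ 0.102  0.995 -0.001]
 [ 0.995 -0.102  0.001]
 [ 0.001 -0.001 -1.   ]]
[[ 1.750e+02  0.000e+00  3.799e-01 -3.800e-02  1.540e-01]
 [ 1.860e+02  1.400e+02  3.670e-01 -1.901e-01  1.540e-01]
 [ 3.460e+02  1.400e+02  5.617e-01 -2.102e-01  1.540e-01]
 [ 3.470e+02  1.210e+02  5.637e-01 -1.877e-01  1.540e-01]
 [ 3.100e+02  9.900e+01  5.209e-01 -1.580e-01  1.540e-01]
 [ 3.140e+02  0.000e+00  5.323e-01 -5.410e-02  1.540e-01]
 [ 2.740e+02  0.000e+00  4.885e-01 -4.960e-02  1.540e-01]
 [ 2.710e+02  8.200e+01  4.769e-01 -1.344e-01  1.540e-01]
 [ 2.240e+02  5.700e+01  4.259e-01 -1.018e-01  1.540e-01]
 [ 2.280e+02  0.000e+00  4.381e-01 -4.440e-02  1.540e-01]
 [ 2.200e+02  0.000e+00  4.293e-01 -4.340e-02  1.540e-01]
 [ 2.250e+02  5.500e+01  4.274e-01 -9.990e-02  1.540e-01]
 [ 2.150e+02  6.500e+01  4.145e-01 -1.092e-01  1.540e-01]
 [ 2.050e+02  5.800e+01  4.041e-01 -1.006e-01  1.540e-01]
 [ 2.150e+02  5.000e+01  4.167e-01 -9.340e-02  1.540e-01]
 [ 2.130e+02  3.800e+01  4.162e-01 -8.070e-02  1.540e-01]
 [ 1.880e+02  2.000e+01  3.910e-01 -5.940e-02  1.540e-01]
 [ 1.850e+02  0.000e+00  3.909e-01 -3.920e-02  1.540e-01]
 [ 1.800e+02  1.200e+01  3.834e-01 -5.040e-02  1.540e-01]]
```

View pics/w1.png

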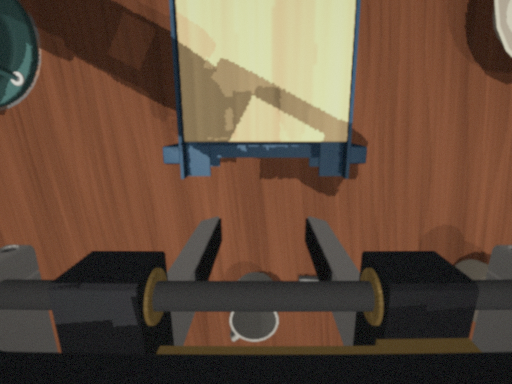

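The wrist view shows the board's end edge at row 140 (cols 186–346), with the fingers centred and clear behind it. The rail ends are at row 178, about 45 mm behind the end, which again gives roughly 80–85 mm to push. The end centre is (0.464, -0.200), agreeing with the first measurement. Next I descend and approach.

Call:
{"method": "carry_out", "body": {"series": [{"travel": [0,0.01,0.11],"delta_rot": [0,0,0]},{"travel": [0,0,0.11],"delta_rot": [0,0,0]},{"travel": [0,0,0.11],"delta_rot": [0,0,0]},{"travel": [0,0,0.11],"delta_rot": [0,0,0]},{"travel": [0,0,0.11],"delta_rot": [0,0,0]},{"travel": [0,0,0.1],"delta_rot": [0,0,0]},{"travel": [0,0,0],"delta_rot": [0,0,0]},{"travel": [0.03,0,0],"delta_rot": [0,0,0]}]}}

```text
clock: 4.15
eef_pos: [0.4585, -0.2406, 0.1286]
eef_rot: [0.741, 0.672, -0.001, -0.002]
wrist_force: [-0.1, 1.0, 1.2]
gripper_width: 0.0566
gripper_force: 0.0
```

Call:
{"method": "carry_out", "body": {"series": [{"travel": [0.02,0,0],"delta_rot": [0,0,0]},{"travel": [0.02,0,0],"delta_rot": [0,0,0]},{"travel": [0.01,0,0],"delta_rot": [0,0,0]},{"travel": [0.01,0,0],"delta_rot": [0,0,0]},{"travel": [0.01,0,0],"delta_rot": [0,0,0]},{"travel": [0.01,0,0],"delta_rot": [0,0,0]},{"travel": [0.01,0,0],"delta_rot": [0,0,0]},{"travel": [0.01,0,0],"delta_rot": [0,0,0]}]}}

```text
clock: 4.82
eef_pos: [0.4628, -0.2116, 0.1307]
eef_rot: [0.741, 0.672, -0.001, 0.001]
wrist_force: [-0.7, -6.5, 0.4]
gripper_width: 0.0566
gripper_force: 3.3
```

Contact is made at about 6.5 N with the board sliding. I'll push gently.

Call:
{"method": "carry_out", "body": {"series": [{"travel": [0.01,0,0],"delta_rot": [0,0,0]},{"travel": [0.01,0,0],"delta_rot": [0,0,0]},{"travel": [0.01,0,0],"delta_rot": [0,0,0]},{"travel": [0.01,0,0],"delta_rot": [0,0,0]},{"travel": [0.01,0,0],"delta_rot": [0,0,0]},{"travel": [0.01,0,0],"delta_rot": [0,0,0]},{"travel": [0.01,0,0],"delta_rot": [0,0,0]},{"travel": [0.01,0,0],"delta_rot": [0,0,0]}]}}

```text
clock: 5.48
eef_pos: [0.465, -0.1889, 0.1307]
eef_rot: [0.741, 0.672, -0.001, 0.002]
wrist_force: [-1.5, -6.2, -0.5]
gripper_width: 0.0562
gripper_force: 2.8
```

Call:
{"method": "carry_out", "body": {"series": [{"travel": [0.01,0,0],"delta_rot": [0,0,0]},{"travel": [0.01,0,0],"delta_rot": [0,0,0]},{"travel": [0.01,0,0],"delta_rot": [0,0,0]},{"travel": [0.01,0,0],"delta_rot": [0,0,0]},{"travel": [0.01,0,0],"delta_rot": [0,0,0]},{"travel": [0.01,0,0],"delta_rot": [0,0,0]},{"travel": [0.01,0,0],"delta_rot": [0,0,0]},{"travel": [0.01,0,0],"delta_rot": [0,0,0]}]}}

```text
clock: 6.15
eef_pos: [0.4673, -0.165, 0.1307]
eef_rot: [0.741, 0.672, -0.001, 0.002]
wrist_force: [-0.5, -4.8, -0.4]
gripper_width: 0.0567
gripper_force: 2.8
```

```bash
python3 - <<'E'
from h import *
s=sense();print(s['clock'],s['eef_pos'],s['wrist_force'])
p=camera_params("top");im=snapshot("top");cv2.imwrite("pics/t2.png",cv2.resize(im[105:230,125:360,::-1],None,fx=3.3,fy=3.3))
cv2.imwrite("pics/s2.png",snapshot("side")[:,:,::-1])
E
```

```text
6.15 [ 0.46732566 -0.16497366  0.13066982] [-0.50098188 -4.76462985 -0.36297673]
```

View pics/s2.png

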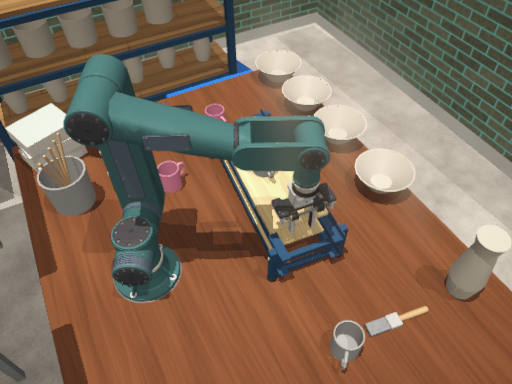

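The side view shows the fingers at the board's end (about 315,225) pushing between the rails, with the bystanders untouched. I now go slower.

Call:
{"method": "carry_out", "body": {"series": [{"travel": [0.005,0,0],"delta_rot": [0,0,0]},{"travel": [0.005,0,0],"delta_rot": [0,0,0]},{"travel": [0.005,0,0],"delta_rot": [0,0,0]},{"travel": [0.005,0,0],"delta_rot": [0,0,0]},{"travel": [0.005,0,0],"delta_rot": [0,0,0]},{"travel": [0.005,0,0],"delta_rot": [0,0,0]},{"travel": [0.005,0,0],"delta_rot": [0,0,0]},{"travel": [0.005,0,0],"delta_rot": [0,0,0]}]}}

```text
clock: 6.92
eef_pos: [0.4685, -0.1526, 0.1306]
eef_rot: [0.741, 0.672, -0.001, 0.001]
wrist_force: [-0.3, -5.8, 0.1]
gripper_width: 0.0565
gripper_force: 2.9
```

Call:
{"method": "carry_out", "body": {"series": [{"travel": [0.005,0,0],"delta_rot": [0,0,0]},{"travel": [0.005,0,0],"delta_rot": [0,0,0]},{"travel": [0.005,0,0],"delta_rot": [0,0,0]},{"travel": [0.005,0,0],"delta_rot": [0,0,0]}]}}

```text
clock: 7.25
eef_pos: [0.4691, -0.1467, 0.1307]
eef_rot: [0.741, 0.672, -0.001, 0.001]
wrist_force: [-0.4, -5.5, 0.1]
gripper_width: 0.0561
gripper_force: 2.9
```

Call:
{"method": "carry_out", "body": {"series": [{"travel": [0.004,0,0],"delta_rot": [0,0,0]},{"travel": [0.004,0,0],"delta_rot": [0,0,0]},{"travel": [0.004,0,0],"delta_rot": [0,0,0]},{"travel": [0.004,0,0],"delta_rot": [0,0,0]}]}}

```text
clock: 7.58
eef_pos: [0.4696, -0.1419, 0.1307]
eef_rot: [0.741, 0.672, -0.001, 0.001]
wrist_force: [-0.0, -5.0, -0.6]
gripper_width: 0.0562
gripper_force: 2.9
```

Call:
{"method": "carry_out", "body": {"series": [{"travel": [0.004,0,0],"delta_rot": [0,0,0]},{"travel": [0.004,0,0],"delta_rot": [0,0,0]},{"travel": [0.004,0,0],"delta_rot": [0,0,0]}]}}

```text
clock: 7.83
eef_pos: [0.4699, -0.1383, 0.1307]
eef_rot: [0.741, 0.672, -0.001, 0.001]
wrist_force: [-0.7, -5.2, -0.5]
gripper_width: 0.0563
gripper_force: 2.9
```

Call:
{"method": "carry_out", "body": {"series": [{"travel": [0.004,0,0],"delta_rot": [0,0,0]},{"travel": [0.004,0,0],"delta_rot": [0,0,0]},{"travel": [0.004,0,0],"delta_rot": [0,0,0]}]}}

```text
clock: 8.08
eef_pos: [0.4703, -0.1347, 0.1306]
eef_rot: [0.741, 0.672, -0.001, 0.001]
wrist_force: [-0.0, -5.4, -0.0]
gripper_width: 0.0563
gripper_force: 2.7
```

Call:
{"method": "carry_out", "body": {"series": [{"travel": [0.004,0,0],"delta_rot": [0,0,0]},{"travel": [0.004,0,0],"delta_rot": [0,0,0]}]}}

```text
clock: 8.25
eef_pos: [0.4704, -0.1316, 0.1304]
eef_rot: [0.741, 0.672, -0.001, 0.001]
wrist_force: [-0.2, -4.9, -1.1]
gripper_width: 0.0564
gripper_force: 2.5
```

Call:
{"method": "carry_out", "body": {"series": [{"travel": [0.004,0,0],"delta_rot": [0,0,0]},{"travel": [0.004,0,0],"delta_rot": [0,0,0]}]}}

```text
clock: 8.42
eef_pos: [0.4706, -0.1294, 0.1304]
eef_rot: [0.741, 0.672, -0.001, 0.001]
wrist_force: [-0.4, -5.7, -0.5]
gripper_width: 0.056
gripper_force: 2.7
```

```bash
python3 - <<'E'
from h import *
s=sense();print(s['clock'],s['eef_pos'],s['wrist_force'],s['gripper_force'])
im=snapshot("wrist");cv2.imwrite("pics/w3.png",im[:,:,::-1])
im=snapshot("top")[:,:,::-1];cv2.imwrite("pics/t3.png",cv2.resize(im[105:230,125:360],None,fx=3.3,fy=3.3))
a=cv2.imread("pics/t2.png")
E
```

```text
8.4167 [ 0.47064444 -0.12935133  0.1304378 ] [-0.44415903 -5.72781214 -0.49992567] 2.732590790838003
```

View pics/t3.png

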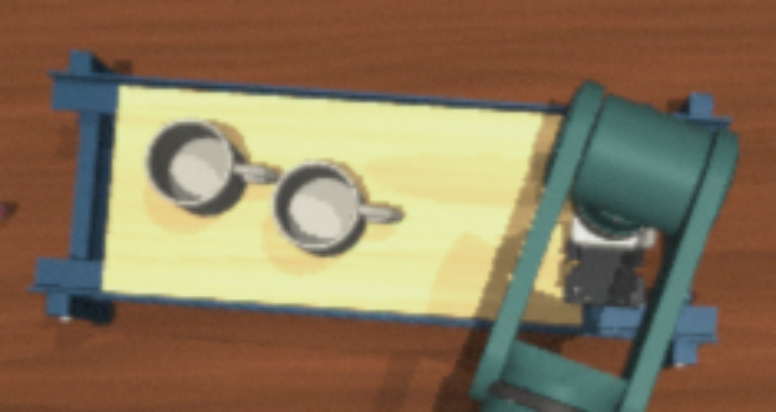

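Top view: the mugs are upright at crop (197,168) and (318,208). The board's left edge is at crop (118,85)–(102,292), which is near or at its place. I'll check in the wrist view whether it is still riding.

View pics/w3.png

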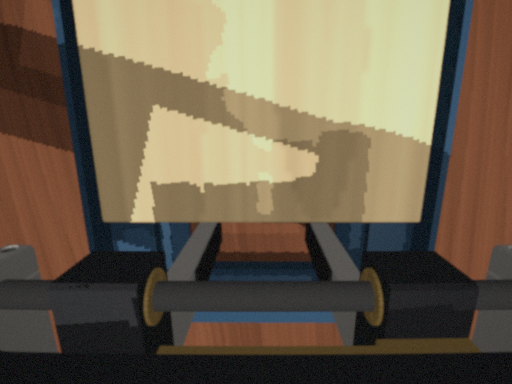

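```bash
python3 - <<'E'
from h import *
p=camera_params("top")
def rk(c,z): # crop px -> rack-along coordinate with rough origin
    w=ray(p,[[c[0]/3.3+125,c[1]/3.3+105]],z)[0]; return w.round(4), round(w[:2]@[.1022,.9948],4)
for n,c in dict(boardTL=(118,85),boardBL=(102,292)).items(): print(n,rk(c,.154),rk(c,.144))
for n,c in dict(railTL=(53,75),railBL=(36,260),railTR=(730,122),railBR=(715,310)).items(): print(n,rk(c,.15),rk(c,.13))
E
```

```text
boardTL (array([0.6128, 0.3265, 0.154 ]), np.float64(0.3875)) (array([0.6151, 0.3293, 0.144 ]), np.float64(0.3904))
boardBL (array([0.4139, 0.344 , 0.154 ]), np.float64(0.3845)) (array([0.4145, 0.3469, 0.144 ]), np.float64(0.3874))
railTL (array([0.6257, 0.391 , 0.15  ]), np.float64(0.4529)) (array([0.6304, 0.3975, 0.13  ]), np.float64(0.4599))
railBL (array([0.4466, 0.4087, 0.15  ]), np.float64(0.4523)) (array([0.4485, 0.4156, 0.13  ]), np.float64(0.4592))
railTR (array([ 0.559 , -0.2575,  0.15  ]), np.float64(-0.199)) (array([ 0.5627, -0.2614,  0.13  ]), np.float64(-0.2025))
railBR (array([ 0.3808, -0.2363,  0.15  ]), np.float64(-0.1961)) (array([ 0.3816, -0.2398,  0.13  ]), np.float64(-0.1996))
```

Wrist view: the board's end edge is at row 222, cols 102–422, with the fingers just behind it. The edge's apparent width gives its height.

```bash
python3 - <<'E'
from h import *
p=camera_params("wrist")
im=cv2.imread("pics/w3.png");h=cv2.cvtColor(im,cv2.COLOR_BGR2HSV);m=cv2.inRange(h,(15,50,70),(40,255,255))
for r in(100,150,200,218):
    c=np.nonzero(m[r])[0];e=[[c.min()-.5,r],[c.max()+.5,r]]
    print(r,e,[(z,np.linalg.norm(np.diff(ray(p,e,z),axis=0)).round(4)) for z in(.144,.149,.154)])
print(ray(p,[[262,222.5]],.154),ray(p,[[262,222.5]],.144))
E
```

```text
100 [[np.float64(84.5), 100], [np.float64(437.5), 100]] [(0.144, np.float64(0.199)), (0.149, np.float64(0.193)), (0.154, np.float64(0.187))]
150 [[np.float64(91.5), 150], [np.float64(430.5), 150]] [(0.144, np.float64(0.1989)), (0.149, np.float64(0.1929)), (0.154, np.float64(0.1869))]
200 [[np.float64(98.5), 200], [np.float64(423.5), 200]] [(0.144, np.float64(0.1991)), (0.149, np.float64(0.1931)), (0.154, np.float64(0.1871))]
218 [[np.float64(101.5), 218], [np.float64(420.5), 218]] [(0.144, np.float64(0.1987)), (0.149, np.float64(0.1927)), (0.154, np.float64(0.1867))]
[[ 0.47118927 -0.11521875  0.154     ]] [[ 0.47080007 -0.11887075  0.144     ]]
```

At seated height (z 0.144) the edge measures 199 mm wide, so the board has dropped and lies flat along the visible length. I draw back and then rise clear.

Call:
{"method": "carry_out", "body": {"series": [{"travel": [-0.01,0,0],"delta_rot": [0,0,0]},{"travel": [-0.01,0,0],"delta_rot": [0,0,0]},{"travel": [-0.03,0,0],"delta_rot": [0,0,0]},{"travel": [-0.05,0,0],"delta_rot": [0,0,0]},{"travel": [-0.05,0,0],"delta_rot": [0,0,0]},{"travel": [0,0,-0.1],"delta_rot": [0,0,0]},{"travel": [0,0,-0.1],"delta_rot": [0,0,0]},{"travel": [0,0,-0.1],"delta_rot": [0,0,0]}]}}

```text
clock: 9.18
eef_pos: [0.4658, -0.1732, 0.2207]
eef_rot: [0.741, 0.672, 0.0, -0.001]
wrist_force: [0.3, -0.4, -0.1]
gripper_width: 0.0562
gripper_force: 0.0
```

Call:
{"method": "carry_out", "body": {"series": [{"travel": [0,0,-0.1],"delta_rot": [0,0,0]},{"travel": [-0.1,0,-0.1],"delta_rot": [0,0,0]},{"travel": [-0.1,0,0],"delta_rot": [0,0,0]},{"travel": [-0.1,0,0],"delta_rot": [0,0,0]},{"travel": [0,0,0],"delta_rot": [0,0,0]},{"travel": [0,0,0],"delta_rot": [0,0,0]},{"travel": [0,0,0],"delta_rot": [0,0,0]}]}}

```text
clock: 9.77
eef_pos: [0.4576, -0.2618, 0.2794]
eef_rot: [0.74, 0.672, 0.0, -0.001]
wrist_force: [0.8, -0.1, -0.1]
gripper_width: 0.0566
gripper_force: 0.0
```

```bash
python3 - <<'E'
from h import *
s=sense();print(s['clock'],s['eef_pos'],s['wrist_force'])
im=snapshot("top")[:,:,::-1];p=camera_params("top")
h=cv2.cvtColor(np.ascontiguousarray(im),cv2.COLOR_BGR2HSV);roi=np.zeros(h.shape[:2],bool);roi[110:225,150:352]=1
c=big((cv2.inRange(h,(18,60,120),(35,255,255))>0)&roi)
for z in(.144,.154):
    r=cv2.minAreaRect(ray(p,c,z)[:,:2].astype(np.float32));print(z,r, 'along',np.array(r[0])@[.1022,.9948])
sd=snapshot("side")[:,:,::-1]
cv2.imwrite("pics/f.png",np.vstack([cv2.resize(im[105:230,125:360],(560,298)),cv2.resize(sd[95:280,180:370],(308,300))[:, :].copy() if 0 else cv2.copyMakeBorder(cv2.resize(sd[95:280,180:370],(308,300)),0,0,0,252,cv2.BORDER_CONSTANT)]))
E
```

```text
9.7667 [ 0.4576399  -0.26178808  0.27941867] [ 0.8461611  -0.14842536 -0.09103978]
0.144 ((0.49246224761009216, 0.09853193163871765), (0.48464226722717285, 0.2011484056711197), 84.09185791015625) along 0.14834920729994774
0.154 ((0.4911671280860901, 0.09761948883533478), (0.48075464367866516, 0.19953489303588867), 84.09185028076172) along 0.14730914798378944
```

View pics/f.png

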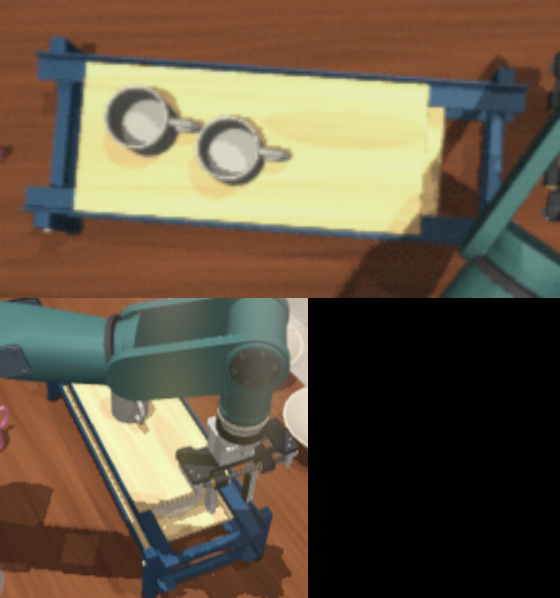

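The top view shows both mugs upright and the hand clear. The seated width was constant along the board, so both ends are down.

```bash
python3 -c "
from bench import workorder
print(workorder.sign_off())"
```

```text
the job is handed in; nothing more can be done
None
```

The board measured dropped and flat in the notches, both mugs stand on it and the hand is clear; the job was handed in at about 10 s of the 38 s, and no verdict came back.

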